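# Re-index a swivelling movement holder: clear the way, unclamp, swing, reclamp

### The arm

A 6-joint arm with a two-finger parallel gripper is mounted at the origin on a cart in front of the work surface, level with it; the furniture and walls round the work are solid. World frame = base frame: x ahead of the robot, y to its left, z up, the work surface at z = 0. Lengths are in mm, angles in rad, forces in N, time in s.
With the tool pointing down it reaches from about 400 to 825 mm from the base axis. Payload 7 kg.
Tool frame: the origin (TCP) lies midway between the tips of the shut fingers; the grasp point (between the pads) lies 19 mm behind it (manip.hold_point_z is the z of the grasp point in the tool frame, in mm); z points along the fingers, y is the line along which they close (so a half turn about z gives the same grasp; the last joint's range is limited). The gripper opens to 85 mm and grips with 20 to 120 N. Pads are 22 mm wide; open, the fingers measure 114 mm over their backs; the gripper's body (76 mm by 85 mm) begins 54 mm behind the grasp point. The pads swing forward as they close: fully open they stand 13 mm farther back than shut.
Start: joints at [1.46, 0.359, 0.012, 0, -1.224, -0.288], TCP at [262.117, 622.005, 231.302] pointing down, gripper open.
Joint ranges: [-3.07, 3.07], [-1.43, 2.12], [-1.02, 1.25], [-3.03, 1.67], [-3.05, -0], [-3.03, 3.03]. Speed limits (rad/s): [2.39, 2.39, 3.01, 3.14, 3.14, 3.14].

### API

Orientations are given as [roll, pitch, yaw] about the fixed x, y, z axes, in that order (R = Rz(yaw) Ry(pitch) Rx(roll)).
In Python, from station import manip, eyes, hand_in gives the robot as it stands.
- The arm moves only by the tool play_rows, never from a script. Its argument "moves" is a list that holds one entry, the list of rows, each a list of 5 numbers: the shift along the tool's x, y, z as a fraction of full scale, then the turn about the tool's z as a fraction of full scale, then the gripper command: -1 is fully open, 1 is shut, values between are in proportion. A call has 1 to 10 rows; each row shifts and turns the commanded pose from where the row before left it, along the tool's axes as they then stand; what a row does not reach is not made up. Full scale, the value 1, is 150 mm for a shift and 45 degrees for a turn. A row lasts 1/12 s, in which the tool goes at most 41.7 mm and 7.16 degrees, less where a joint would pass 70% of its speed; a pose out of reach is approached as far as the arm can. A call with a number of a shift or a turn outside -1 to 1 is refused whole. A call with a gripper value outside its range is refused whole. The fingers move at their own pace and stop on an object; "newtons" is the grip in N (left out, the last holds). Time passes only in rows, so rows that do not move let the fingers close. It gives the time, the measured TCP pose, the force, the opening and the grip force at its end, in the units of the state.
- manip.get_state(): the state, without advancing time (a new reading comes with each control period).
- eyes.read_camera(name): name is "scene" or "side" or "wrist"; returns (picture, depth): 384x512x3 uint8, red, green, blue; 384x512 float32, mm along the optical axis (not along the pixel's ray), 0 where there is no reading.
- eyes.get_calibration(name): a dict with "camera_matrix" (3x3 intrinsics, pixels), "R" (3x3) and "t" (3): a world point X has camera coordinates R X + t; the wrist camera has in their place "hand_eye" (4x4, takes a point from camera to tool coordinates, whose origin is the TCP and whose axes are the flange's). Camera axes: x right, y down, z forward; pixel columns grow to the right and rows downward; lengths in mm; the calibration is good to about 2 mm. A picture is of the moment at which its call begins: read the wrist's pose just before it. get_calibration takes no time and is no camera call.
- hand_in(): hands the job in; it is judged then, once.
The state is a dict: "time_s": time; "joint_pos": joint angles; "joint_velocities": joint speeds; "joint_efforts": joint torques, N m; "tool_pos": TCP position; "tcp_rot": TCP orientation; "force": force on the tool from outside, world axes, zero at the start; "moment": the same for the moment, N m; "grip_width": finger opening in mm; "grip_force": force on a finger pad.
Only numpy, scipy, OpenCV 4.12 (cv2) and the standard library are available. Lean on these libraries where they do the work, as an engineer would, in place of code of your own. Each camera call takes 0.05 s, during which the arm holds its last target. There are 200 camera calls.

### The job

The movement holder on the green swivel base has to be reset to a new angle, and the vial on the side to which its lever must swing is in the way: stand that vial upright somewhere clear on the bench. Unscrew the red clamp knob until the head is free, swing the head by its black handle until the white pointer aims at the red-balled index pin (not the blue one), then screw the knob down tight again so that the head is locked there. Never run the head into a vial, and leave the bottle, loupe and other things where they are.

Things in the scene. Friction and masses are not known exactly. Their poses are not given: they have to be found in the camera images.
- swivel_base: green round base (136 mm across) fixed to the bench, with a grey graduated quadrant that reaches 149 mm from the axis on its +x side (top 12 mm above the bench). Origin: on the swivel axis, at bench height; x points along the middle of the quadrant, away from the robot (turned up to 0.3 rad), z up
- head (a joint): swing of the steel head about the vertical swivel axis (rad, counter-clockwise from above is positive, range -1.25 to 1.25); at 0 the pointer lies along the base's x and the handle on the opposite side. When unclamped it turns stiffly (0.12 N m) and stays where it is left; clamped, it is held by friction and hardly gives
- handle (a point): centre of the upper part of the black upright handle at the end of the head's lever arm: a round post 16 mm thick, standing from 35 to 85 mm above the bench, axis 100 mm from the swivel axis; this point is 69 mm above the bench. It moves with the head. The lever arm under it is 20 mm wide, top at 29 mm; a collar 22 mm across reaches to 35 mm
- pointer_tip (a point): tip of the white pointer on the head, 89 mm from the swivel axis, 25 mm above the bench; x points outward along the pointer line, y to its left. A brass movement holder with a movement, top about 48 mm above the bench, rides on the same arm 40 to 77 mm from the axis
- clamp_knob (a joint): turn of the red clamp knob on the swivel axis (rad, range 0 to 2.6): 0 is screwed fully down; grows counter-clockwise seen from above as it is unscrewed and rises 1.2 mm per rad. The clamp bites below about 0.9, well tight below 0.4; above 1.1 the head is free. It starts tight. Turning takes about 0.1 N m when loose and up to 0.2 N m at the tight end, it stays where it is left and does not turn the head
- knob_grip (a point): centre of the knob's red grip bar, on the swivel axis, about 71 mm above the bench: a bar 46 mm long (x of this frame), 13 mm thick (y), 26 mm tall, on a round black foot 30 mm across whose top is 60 mm above the bench; it turns with the knob. Under it a brass washer 48 mm across, top at 38 mm, on the hub (68 mm across, top at 33 mm)
- pin_red_ball (a point): centre of the red ball (13 mm) on the index pin that marks the new angle; 35 mm above the bench, 95 to 135 mm from the swivel axis, fixed on the quadrant, on either side of the middle
- pin_blue_ball (a point): centre of the blue ball (13 mm) of the other index pin, the old mark, not to be used; 35 mm above the bench, on the other side of the middle
- bottle: bystander, must not be disturbed; origin at the centre of its underside: amber bottle with pale cap, 42 mm across, 69 mm tall
- vial_brown_center (a point): brown glass vial, black cap, upright: body 31 mm across up to 43 mm, cap 27 mm across up to 54 mm; this point is on its axis 27 mm up. One vial stands either side of the lever, 98-114 mm from the swivel axis, 0.59-0.73 rad off the base's -x. Bare bench for setting one down: 0.42-0.57 m ahead of the robot, 0.2-0.36 m to its left (only the bottle stands there)
- vial_pale_center (a point): pale glass vial, black cap, the same size and the same kind of point, on the other side of the lever. The vial on the side to which the handle must swing (opposite to the side to which the pointer goes) stands in its way
- driver: bystander, must not be disturbed; origin at the centre of its underside: thin screwdriver with blue ring, lying along its y, 100 mm long, 10 mm high
- blower: bystander, must not be disturbed; origin at the centre of its underside: blue rubber air blower, 74 mm across, 160 mm tall
- loupe_cup: bystander, must not be disturbed; origin at the centre of its underside: small black eye loupe, 37 mm across, 32 mm tall
- tin: bystander, must not be disturbed; origin at the centre of its underside: flat round metal tin, 56 mm across, 15 mm tall
- pen: bystander, must not be disturbed; origin at the centre of its underside: red and white pen lying along its y, 140 mm long, 9 mm high

How it is judged (in metres and radians):
On the way, in this order (a step that is already met when the one before it is completed fails the run):
1. the clamp knob is unscrewed until the head is free (knob above 1.1 rad) (value of joint clamp_knob above 1.1 rad), for 0.2 s.
2. with the knob still loose, the head is swung until the red pin's ball lies within 5 mm of the pointer line (y of pin_red_ball in the frame of pointer_tip between -0.005 and 0.005 m and x of pin_red_ball in the frame of pointer_tip above 0 m and velocity of joint head between -0.02 and 0.02 rad/s and value of joint clamp_knob above 0.9 rad), for 0.2 s.
3. the knob is screwed down tight again (below 0.4 rad) with the pointer still on the red pin (y of pin_red_ball in the frame of pointer_tip between -0.005 and 0.005 m and x of pin_red_ball in the frame of pointer_tip above 0 m and value of joint clamp_knob below 0.4 rad), for 0.2 s.
At the end, for the whole second after the job is handed in: The pointer line passes within 5 mm of the centre of the red pin's ball, on the pin's side of the axis; the clamp knob is tight (below 0.4 rad), the head is at rest, and both vials stand upright (within 0.15 rad) on the bench or mat (all of step 3 and velocity of joint head between -0.02 and 0.02 rad/s and angle between each of vial_brown_center, vial_pale_center's own z axis and vertical below 0.15 rad and height (world z) of vial_brown_center between 0.015 and 0.042 m and height (world z) of vial_pale_center between 0.015 and 0.042 m); the robot touches nothing.
It fails at once if one of the other things is moved more than 15 mm (distance of any of bottle, driver, blower, loupe_cup, tin, pen from where it was at the start of the episode above 0.015 m).
It fails at once if a vial or the bottle is tipped over (beyond 0.6 rad) (angle between any of vial_brown_center, vial_pale_center, bottle's own z axis and vertical above 0.6 rad).
It fails at once if the head or base presses on a vial (over 1 N) (contact force between swivel_base and vial_brown above 1 N or contact force between swivel_base and vial_pale above 1 N).
It also fails if it takes over 72 s, if anything falls off the work surface, if the arm or the gripper's body presses on something with over 40 N, if the wrist force passes 120 N, or if a joint passes its speed limit or range.

## Working session

There is one attempt and no reset: what is moved stays moved. The work goes in short steps, Python scripts to look and compute and a tool call to move; the robot and the scene stay as the last step left them, time stands still between calls to the robot, and variables do not carry over. Pictures are saved under pics/ and viewed, at most 10 in all, crops included, and the job is handed in when it is done.

Besides the shell and the picture viewer there is one more tool, called after "Request:" by a JSON object that holds its "fn" and its "kwargs". play_rows: Moves the arm, as the interface text tells. Its arguments: {"type":"object","properties":{"moves":{"type":"array"},"newtons":{"type":"number"}},"required":["moves"]}

```bash
mkdir -p pics; cat > h.py <<'E'
import numpy as np,cv2
from station import manip,eyes
from scipy.spatial.transform import Rotation as Rn
def cam(n):
    s=manip.get_state();c=eyes.get_calibration(n);p,d=eyes.read_camera(n)
    K=np.array(c["camera_matrix"])
    if n=="wrist":
        H=np.array(c["hand_eye"]);T=np.eye(4);T[:3,:3]=Rn.from_euler('xyz',s["tcp_rot"]).as_matrix();T[:3,3]=s["tool_pos"]
        W=T@H
    else:
        W=np.eye(4);R=np.array(c["R"]);W[:3,:3]=R.T;W[:3,3]=-R.T@np.array(c["t"])
    return p,d,K,W
def cloud(d,K,W):
    v,u=np.indices(d.shape);P=np.stack([(u-K[0,2])/K[0,0]*d,(v-K[1,2])/K[1,1]*d,d],-1)
    return P@W[:3,:3].T+W[:3,3]
def ray(u,v,z,K,W):
    r=W[:3,:3]@np.array([(u-K[0,2])/K[0,0],(v-K[1,2])/K[1,1],1]);o=W[:3,3]
    return o+r*(z-o[2])/r[2]
E
python3 - <<'E'
from h import *
ims=[]
for n in("scene","side"):
    p,d,K,W=cam(n);np.savez(n+".npz",p=p,d=d,K=K,W=W);cv2.imwrite(f"pics/{n}0.png",cv2.resize(p[...,::-1],(800,600)))
    print(n,W.round(2).tolist())
print(manip.get_state(), manip.hold_point_z,eyes.get_calibration("wrist"))
E
```

```text
scene [[0.89, -0.3, 0.35, 101.02], [-0.46, -0.55, 0.69, -590.47], [-0.01, -0.78, -0.63, 844.33], [0.0, 0.0, 0.0, 1.0]]
side [[-0.94, -0.21, 0.26, 251.52], [-0.33, 0.63, -0.7, 991.43], [-0.02, -0.75, -0.66, 756.73], [0.0, 0.0, 0.0, 1.0]]
{'time_s': 0.1, 'joint_pos': array([ 1.46007287e+00,  3.59347786e-01,  1.11085237e-02, -2.88845396e-04,
       -1.22409482e+00, -2.88103986e-01]), 'joint_velocities': array([-1.65341245e-05, -1.51055400e-03,  1.61605179e-03,  8.85690711e-04,
        1.18903462e-03, -1.24204870e-03]), 'joint_efforts': array([-1.83691700e-03, -5.84765875e+01,  2.94111514e+01,  6.95463985e+00,
       -3.16365593e-03,  2.58675342e-06]), 'tool_pos': array([261.98780319, 621.59782917, 230.42162369]), 'tcp_rot': array([ 3.14004112e+00, -1.76617024e-04, -3.98925664e-01]), 'force': array([-0.14841132,  0.53968806, -0.36535143]), 'moment': array([ 0.01912682, -0.04664502, -0.03409916]), 'grip_force': 0.0, 'grip_width': 85.30499802451814} -18.700000000000003 {'camera_matrix': array([[327.44677358,   0.        , 256.08972   ],
       [  0.        , 327.44677358, 191.40932956],
       [  0.        ,   0.        ,   1.        ]]), 'hand_eye': array([[-1.85132400e-04, -9.53149225e-01, -3.02500448e-01,
         7.77211932e+01],
       [ 9.99999297e-01, -5.30694390e-04,  1.06015935e-03,
         1.09258911e+00],
       [-1.17102535e-03, -3.02500039e-01,  9.53148653e-01,
        -1.42009886e+02],
       [ 0.00000000e+00,  0.00000000e+00,  0.00000000e+00,
         1.00000000e+00]])}
```

View pics/scene0.png

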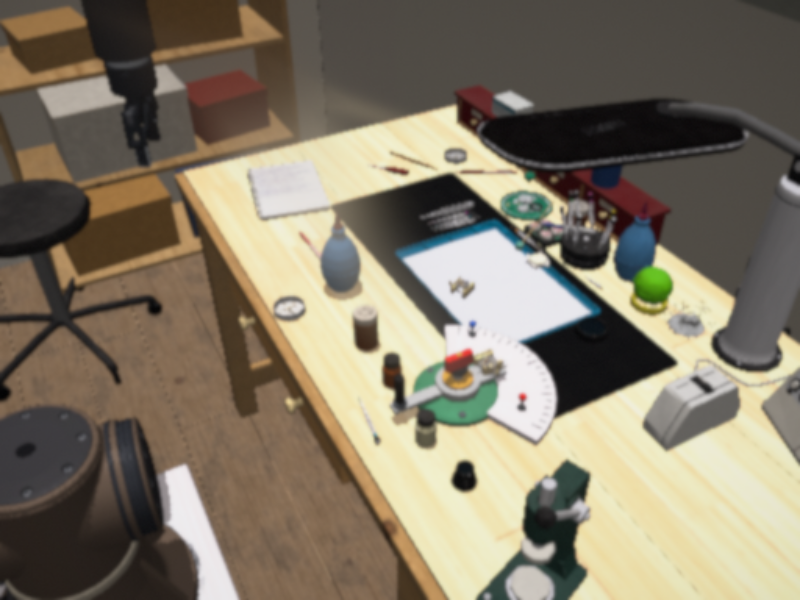

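View pics/side0.png

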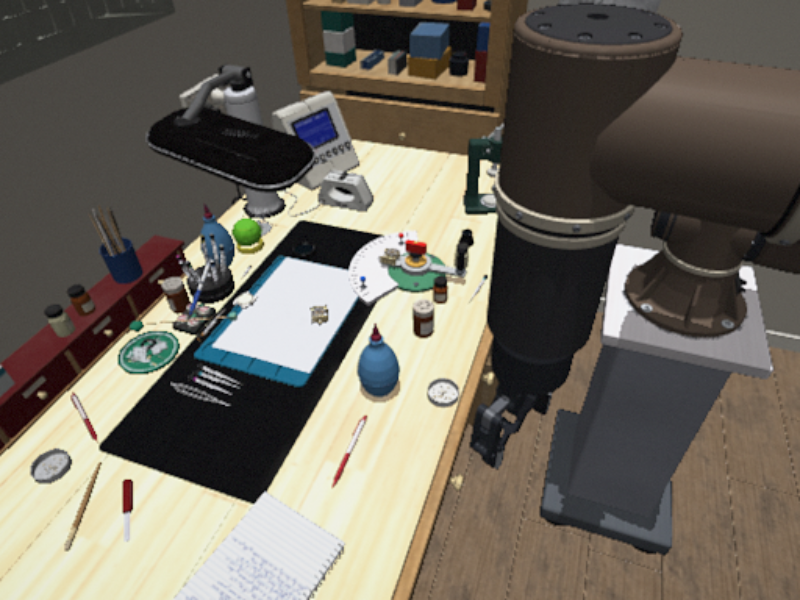

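Scene view: red ball at (522,398), blue at (472,325), knob at (458,360), handle top at (399,380), brown vial at (392,368), pale vial at (427,428), bottle at (366,328). The red pin is on the robot's right, so the handle swings left and the brown vial must move.

```bash
python3 - <<'E'
from h import *
def comp(m):
    n,l,s,c=cv2.connectedComponentsWithStats(m.astype(np.uint8));return [(s[i,4],c[i].round(1)) for i in range(1,n) if s[i,4]>3]
for n,box in(("scene",(250,190,370,300)),("side",(210,140,310,230))):
    z=np.load(n+".npz");p=z["p"].astype(int);K,W=z["K"],z["W"];u0,v0,u1,v1=box
    P=cloud(z["d"],K,W)
    r,g,b=[p[v0:v1,u0:u1,i] for i in range(3)]
    for nm,m,h in(("red",(r>g+70)&(r>b+70)&(g<90),35),("blue",(b>r+40)&(b>g+30),35),("green",(g>r+25)&(g>b+10),12)):
        for a,c in comp(m):
            u,v=c+[u0,v0];q=P[int(round(v)),int(round(u))];print(n,nm,a,u,v,ray(u,v,h,K,W).round(0),"h71",ray(u,v,71,K,W).round(0),q.round(0))
z=np.load("scene.npz");K,W=z["K"],z["W"]
for nm,u,v,h in(("handle",399,379,85),("brown",392,359,54),("pale",427,414,54),("bottle",366,313,69),("loupe",465,467,32),("driver",369,420,5),("tin",290,307,8),("blower",341,290,5),):
    print(nm,ray(u*.64,v*.64,h,K,W).round(0))
E
```

```text
scene red 53 293.1 228.6 [580. 130.  35.] h71 [559.  98.  71.] [552.  88.  81.]
scene red 7 334.0 253.7 [619.  14.  35.] h71 [596. -13.  71.] [616.  10.  39.]
scene blue 14 302.3 206.5 [644. 189.  35.] h71 [620. 155.  71.] [643. 189.  38.]
scene green 159 273.1 241.5 [527. 135.  12.] h71 [497.  83.  71.] [525. 132.  14.]
scene green 676 297.0 259.8 [547.  56.  12.] h71 [515.  10.  71.] [545.  53.  15.]
side red 4 256.5 150.5 [620.  12.  35.] h71 [601.  61.  71.] [619.  20.  43.]
side red 76 265.7 157.5 [574.  42.  35.] h71 [558.  90.  71.] [554.  99.  76.]
side blue 10 231.5 177.8 [645. 185.  35.] h71 [626. 225.  71.] [641. 191.  39.]
side blue 15 240.5 218.5 [548. 350.  35.] h71 [533. 382.  71.] [511. 433. 129.]
side blue 145 241.6 225.9 [534. 376.  35.] h71 [520. 407.  71.] [506. 436. 105.]
side green 5 273.8 162.6 [547.  33.  12.] h71 [524. 109.  71.] [544.  39.  15.]
side green 30 279.4 166.9 [521.  51.  12.] h71 [499. 125.  71.] [520.  57.  16.]
side green 304 264.1 178.4 [551. 128.  12.] h71 [528. 197.  71.] [551. 130.  15.]
handle [454.  87.  85.]
brown [479. 157.  54.]
pale [470.  35.  54.]
bottle [484. 258.  69.]
loupe [478. -55.  32.]
driver [412. 104.   5.]
tin [405. 403.   8.]
blower [505. 408.   5.]
```

Request:
{"fn": "play_rows", "kwargs": {"moves": [[[0.17,0.153,0.013,0,-1],[0.17,0.153,0.013,0,-1],[0.17,0.153,0.013,0,-1],[0.17,0.153,0.013,0,-1],[0.17,0.153,0.013,0,-1],[0.17,0.153,0.013,0,-1],[0.17,0.153,0.013,0,-1],[0.17,0.153,0.013,0,-1],[0.17,0.153,0.013,0,-1],[0.17,0.153,0.013,0,-1]]]}}

```text
time_s: 0.93
tool_pos: [408.2, 309.7, 211.6]
tcp_rot: [3.141, 0.0, -0.399]
force: [-0.1, -0.1, 0.5]
grip_width: 85.3
grip_force: 0.0
```

Request:
{"fn": "play_rows", "kwargs": {"moves": [[[0.17,0.153,0.013,0.14,-1],[0,0,0,0.14,-1],[0,0,0,0.14,-1],[0,0,0,0.14,-1],[0,0,0,0.14,-1],[0,0,0,0.14,-1],[0,0,0,0.14,-1],[0,0,0,0,-1],[0,0,0,0,-1]]]}}

```text
time_s: 1.68
tool_pos: [422.4, 280.3, 209.6]
tcp_rot: [3.141, -0.0, -1.165]
force: [-0.0, 0.4, 0.6]
grip_width: 85.1
grip_force: 0.0
```

Request:
{"fn": "play_rows", "kwargs": {"moves": [[[0.22,-0.006,0,0,-1],[0.23,-0.006,0,0,-1],[0.23,-0.006,0,0,-1],[0.22,-0.006,0,0,-1],[0,0,0,0,0],[0,0,0,0,0]]]}}

```text
time_s: 2.18
tool_pos: [479.1, 156.2, 209.7]
tcp_rot: [3.141, -0.0, -1.168]
force: [0.2, 1.3, -0.1]
grip_width: 64.0
grip_force: 0.0
```

```bash
python3 - <<'E'
from h import *
p,d,K,W=cam("wrist");np.savez("w1.npz",p=p,d=d,K=K,W=W);cv2.imwrite("pics/w1.png",cv2.resize(p[...,::-1],(800,600)))
s=manip.get_state();print(s["tool_pos"],s["grip_width"],s["tcp_rot"])
E
```

```text
[478.85290001 157.07473429 209.73738645] 56.4473717354283 [ 3.14138241e+00  2.91007130e-05 -1.16763544e+00]
```

View pics/w1.png

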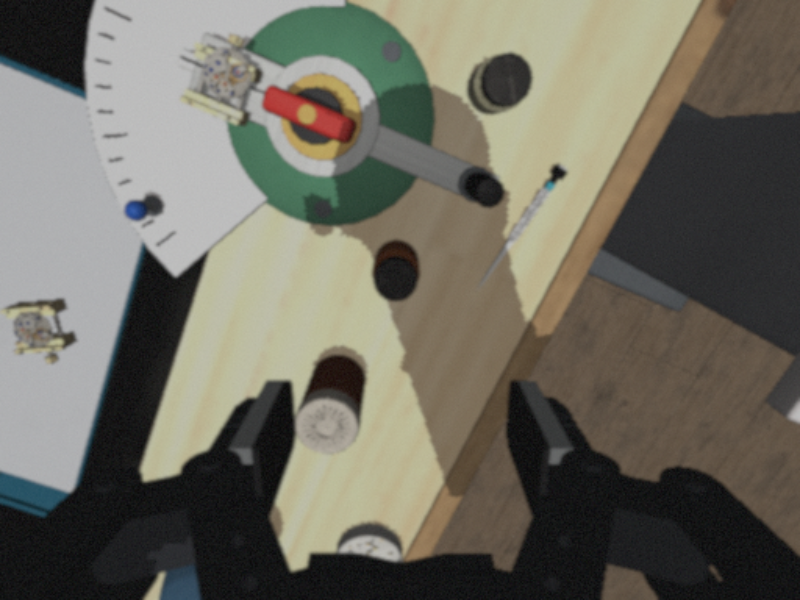

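Brown cap at (396,279), knob bar from (266,98) to (352,128), handle top at (486,189), blue ball at (135,210), pale cap at (507,80), bottle cap at (328,425).

```bash
python3 - <<'E'
from h import *
z=np.load("w1.npz");K,W=z["K"],z["W"]
for nm,u,v,h in(("handle",486,189,85),("brown",396,279,54),("pale",507,80,54),("bottle",328,425,69),("bar1",268,98,84),("bar2",350,128,84),("bar",308,113,84),("blue",135,210,35),("driverA",560,170,5),("driverB",483,280,5)):
    print(nm,ray(u*.64,v*.64,h,K,W).round(1))
E
```

```text
handle [458.7  89.8  85. ]
brown [479.4 159.7  54. ]
pale [467.6  34.2  54. ]
bottle [483.2 260.1  69. ]
bar1 [575.5  92.2  84. ]
bar2 [533.6  89.5  84. ]
bar [555.2  91.   84. ]
blue [642.3 186.8  35. ]
driverA [404.   61.4   5. ]
driverB [417.9 148.9   5. ]
```

Request:
{"fn": "play_rows", "kwargs": {"moves": [[[-0.015,-0.01,0.2,0,-0.3],[0,0,0.22,0,-0.3],[0,0,0.22,0,-0.3],[0,0,0.22,0,-0.3],[0,0,0.2,0,-0.3],[0,0,0.13,0,-0.3],[0,0,0.1,0,-0.3],[0,0,0,0,-0.3],[0,0,0,0,-0.3]]]}}

```text
time_s: 2.98
tool_pos: [478.7, 160.9, 15.9]
tcp_rot: [3.14, -0.001, -1.166]
force: [-0.7, 0.4, 0.9]
grip_width: 55.4
grip_force: 0.0
```

Request:
{"fn": "play_rows", "kwargs": {"newtons": 30, "moves": [[[0,0,0,0,0.2],[0,0,0,0,0.4],[0,0,0,0,0.6],[0,0,0,0,1],[0,0,0,0,1],[0,0,0,0,1],[0,0,0,0,1],[0,0,0,0,1]]]}}

```text
time_s: 3.65
tool_pos: [480.1, 161.2, 17.8]
tcp_rot: [-3.139, 0.001, -1.168]
force: [-1.9, 2.5, 7.3]
grip_width: 29.1
grip_force: 30.0
```

Request:
{"fn": "play_rows", "kwargs": {"moves": [[[0,0,-0.08,0,1],[0,0,-0.15,0,1],[0,0,-0.2,0,1],[0,0,-0.2,0,1],[0,0,-0.12,0,1],[-0.06,-0.07,0,0,1],[-0.13,-0.15,0,0,1],[-0.15,-0.17,0,0,1],[-0.15,-0.17,0,0,1],[-0.15,-0.17,0,0,1]]]}}

```text
time_s: 4.48
tool_pos: [543.0, 292.9, 129.1]
tcp_rot: [-3.141, 0.001, -1.169]
force: [0.4, -0.8, 0.9]
grip_width: 29.2
grip_force: 29.9
```

Request:
{"fn": "play_rows", "kwargs": {"moves": [[[-0.1,-0.11,0,0,1],[-0.04,-0.05,0,0,1],[0,0,0,0,1],[0,0,0.1,0,1],[0,0,0.18,0,1],[0,0,0.18,0,1],[0,0,0.12,0,1],[0,0,0.08,0,1],[0,0,0,0,1],[0,0,0,0,1]]]}}

```text
time_s: 5.32
tool_pos: [556.2, 319.6, 30.0]
tcp_rot: [3.141, -0.001, -1.169]
force: [-0.4, 0.6, 1.4]
grip_width: 29.2
grip_force: 29.9
```

Request:
{"fn": "play_rows", "kwargs": {"moves": [[[0,0,0.03,0,1],[0,0,0.03,0,1],[0,0,0.02,0,1],[0,0,0,0,1],[0,0,0,0,1]]]}}

```text
time_s: 5.73
tool_pos: [556.3, 320.3, 18.1]
tcp_rot: [-3.141, 0.0, -1.168]
force: [-0.1, -0.2, -0.9]
grip_width: 29.6
grip_force: 29.9
```

Request:
{"fn": "play_rows", "kwargs": {"moves": [[[0,0,0.007,0,1],[0,0,0,0,1],[0,0,0,0,1]]]}}

```text
time_s: 5.98
tool_pos: [556.5, 320.4, 17.9]
tcp_rot: [-3.141, 0.0, -1.168]
force: [-1.2, -1.0, 6.4]
grip_width: 29.0
grip_force: 30.5
```

Request:
{"fn": "play_rows", "kwargs": {"moves": [[[0,0,0,0,0.2],[0,0,0,0,0.1],[0,0,0,0,-0.1],[0,0,0,0,-0.3],[0,0,0,0,-0.3],[0,0,-0.1,0,-0.3],[0,0,-0.2,0,-0.3],[0,0,-0.25,0,-0.3],[0,0,-0.25,0,-0.3],[0,0,-0.2,0,-0.3]]]}}

```text
time_s: 6.82
tool_pos: [556.7, 320.4, 169.7]
tcp_rot: [-3.14, 0.0, -1.168]
force: [0.6, 0.2, 0.1]
grip_width: 55.3
grip_force: 0.0
```

Request:
{"fn": "play_rows", "kwargs": {"moves": [[[0.2,0.09,-0.02,0,-0.3],[0.2,0.09,-0.02,0,-0.3],[0.2,0.09,-0.02,0,-0.3],[0.2,0.09,-0.02,0,-0.3],[0.2,0.09,-0.02,0,-0.3],[0.2,0.09,-0.02,0,-0.3],[0.19,0.087,-0.01,0,-0.3],[0,0,0,0.152,-0.3],[0,0,0,0.152,-0.3],[0,0,0,0.152,-0.3]]]}}

```text
time_s: 7.65
tool_pos: [551.3, 90.6, 186.5]
tcp_rot: [-3.141, 0.0, -1.534]
force: [-0.6, 0.7, -0.1]
grip_width: 55.7
grip_force: 0.0
```

Request:
{"fn": "play_rows", "kwargs": {"moves": [[[0,0,0,0.152,-0.3],[0,0,0,0.152,-0.3],[0,0,0,0.152,-0.3],[0,0,0,0.152,-0.3],[0,0,0,0.152,-0.3],[0,0,0,0.152,-0.3],[0,0,0,0.152,-0.3],[0,0,0,0.152,-0.3],[0,0,0,0.152,-0.3],[0,0,0,0.152,-0.3]]]}}

```text
time_s: 8.48
tool_pos: [551.3, 91.5, 186.2]
tcp_rot: [3.142, -0.0, -2.726]
force: [-0.4, 0.2, 0.6]
grip_width: 55.5
grip_force: 0.0
```

Request:
{"fn": "play_rows", "kwargs": {"moves": [[[0,0,0,0.152,-0.3],[0,0,0,0.152,-0.3],[0,0,0,0.152,-0.3],[0,0,0,0,-0.3],[0,0,0,0,-0.3]]]}}

```text
time_s: 8.9
tool_pos: [551.3, 91.5, 186.2]
tcp_rot: [-3.142, -0.0, -3.075]
force: [0.5, 0.4, -0.4]
grip_width: 55.4
grip_force: 0.0
```

```bash
python3 - <<'E'
from h import *
s=manip.get_state();p,d,K,W=cam("wrist");np.savez("w2.npz",p=p,d=d,K=K,W=W);cv2.imwrite("pics/w2.png",cv2.resize(p[...,::-1],(800,600)))
print(s["tool_pos"],s["tcp_rot"],s["joint_pos"])
E
```

```text
[551.28334368  91.48901689 186.24449649] [-3.14156851e+00 -1.50521512e-04 -3.07489773e+00] [ 5.14770883e-01  2.03417721e-01 -3.11840421e-01 -4.99338879e-05
 -1.05568431e+00 -2.01884769e+00]
```

View pics/w2.png

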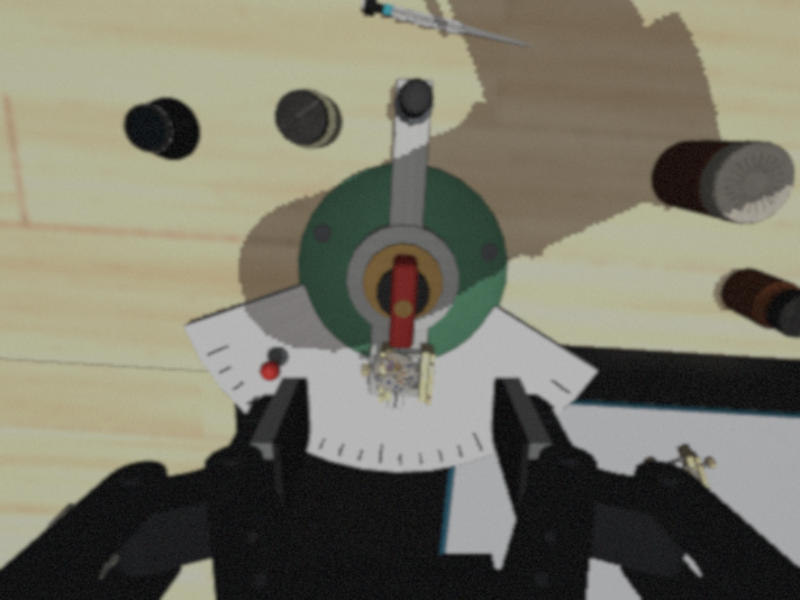

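Bar top runs (404,257)–(401,346) with its dot at (402,308); handle top at (414,99), red ball at (270,371), and the brown vial stands at right (790,310).

```bash
python3 - <<'E'
from h import *
z=np.load("w2.npz");K,W=z["K"],z["W"]
f=lambda u,v,h:ray(u*.64,v*.64,h,K,W)
for nm,u,v,h in(("handle",414,99,85),("bar1",404,258,84),("bar2",401,346,84),("dot",402.5,308,84),("washer",403,283,38),("hub",403,281,33),("red",270,371,35),("brown",795,313,54)):
    print(nm,f(u,v,h).round(1))
p=z["p"].astype(int);r,g,b=p[...,0],p[...,1],p[...,2]
m=((r>g+60)&(r>b+60)&(g<80)).astype(np.uint8);n,l,s,c=cv2.connectedComponentsWithStats(m)
for i in range(1,n):
    if s[i,4]>20: print(s[i],c[i], ray(*c[i],35,K,W).round(1),ray(*c[i],84,K,W).round(1))
E
```

```text
handle [457.5  90.   85. ]
bar1 [530.   90.6  84. ]
bar2 [576.4  92.2  84. ]
dot [555.7  91.6  84. ]
washer [555.6  92.   38. ]
hub [555.7  92.1  33. ]
red [619.4  12.5  35. ]
brown [553.9 314.5  54. ]
[251 170  16  24 309] [258.40776699 181.08737864] [556.4  92.5  35. ] [542.6  91.3  84. ]
[250 201  14  21 233] [256.46781116 211.63090129] [586.8  92.8  35. ] [568.   91.5  84. ]
[167 232  11  11  92] [172.23913043 237.05434783] [619.  12.  35.] [594.8  24.2  84. ]
```

Request:
{"fn": "play_rows", "kwargs": {"moves": [[[-0.029,0,0.15,0,-0.2],[0,0,0.2,0,-0.2],[0,0,0.2,0,-0.2],[0,0,0.15,0,-0.2],[0,0,0.11,0,-0.2],[0,0,0,0,0.2],[0,0,0,0,0.5],[0,0,0,0,0.7]]]}}

```text
time_s: 9.62
tool_pos: [556.5, 92.1, 65.9]
tcp_rot: [3.141, 0.001, -3.077]
force: [-0.6, -0.0, 0.3]
grip_width: 15.5
grip_force: 1.1
```

Request:
{"fn": "play_rows", "kwargs": {"newtons": 60, "moves": [[[0,0,0,0,1],[0,0,0,0,1],[0,0,0,0,1],[0,0,0,0,1],[0,0,0,0,1]]]}}

```text
time_s: 10.03
tool_pos: [556.5, 92.7, 66.2]
tcp_rot: [3.14, 0.002, -3.078]
force: [-2.8, 4.5, 4.6]
grip_width: 11.7
grip_force: 61.3
```

Request:
{"fn": "play_rows", "kwargs": {"moves": [[[0,0,-0.001,-0.08,1],[0,0,-0.001,-0.12,1],[0,0,-0.001,-0.12,1],[0,0,-0.001,-0.12,1],[0,0,-0.001,-0.12,1],[0,0,-0.001,-0.12,1],[0,0,-0.001,-0.12,1],[0,0,-0.001,-0.12,1],[0,0,-0.001,-0.12,1],[0,0,-0.001,-0.12,1]]]}}

```text
time_s: 10.87
tool_pos: [556.6, 92.8, 67.4]
tcp_rot: [-3.141, 0.003, -2.162]
force: [-1.1, 4.2, 1.0]
grip_width: 11.7
grip_force: 61.0
```

Request:
{"fn": "play_rows", "kwargs": {"moves": [[[0,0,-0.001,-0.12,1],[0,0,-0.001,-0.12,1],[0,0,-0.001,-0.12,1],[0,0,-0.001,-0.12,1],[0,0,-0.001,-0.12,1],[0,0,-0.001,-0.12,1],[0,0,-0.001,-0.12,1],[0,0,-0.001,-0.04,1],[0,0,0,0,1],[0,0,0,0,1]]]}}

```text
time_s: 11.7
tool_pos: [556.5, 92.9, 68.2]
tcp_rot: [-3.139, 0.002, -1.476]
force: [-0.8, 6.5, -1.6]
grip_width: 11.7
grip_force: 60.3
```

Request:
{"fn": "play_rows", "kwargs": {"moves": [[[0,0,0,0,0],[0,0,0,0,-0.2],[0,0,-0.1,0,-0.3],[0,0,-0.2,0,-0.3],[0,0,-0.2,0,-0.3],[-0.01,0.16,-0.1,0,-0.3],[-0.01,0.17,0,-0.15,-0.3],[0,0,0,-0.15,-0.3],[0,0,0,-0.15,-0.3],[0,0,0,-0.15,-0.3]]]}}

```text
time_s: 12.53
tool_pos: [506.0, 89.8, 158.5]
tcp_rot: [-3.14, -0.001, -0.999]
force: [0.1, 0.3, -0.5]
grip_width: 55.6
grip_force: 0.0
```

Request:
{"fn": "play_rows", "kwargs": {"moves": [[[0,0,0,-0.15,-0.3],[0,0,0,-0.15,-0.3],[0,0,0,-0.15,-0.3],[0,0,0,-0.15,-0.3],[0,0,0,-0.15,-0.3],[0,0,0,-0.15,-0.3],[0,0,0,-0.15,-0.3],[0,0,0,-0.15,-0.3],[0,0,0,-0.1,-0.3],[0,0,0,0,-0.3]]]}}

```text
time_s: 13.37
tool_pos: [506.2, 89.8, 157.9]
tcp_rot: [3.141, -0.0, 0.019]
force: [0.1, 0.0, -0.5]
grip_width: 55.6
grip_force: 0.0
```

```bash
python3 - <<'E'
from h import *
s=manip.get_state();p,d,K,W=cam("wrist");np.savez("w3.npz",p=p,d=d,K=K,W=W);cv2.imwrite("pics/w3.png",cv2.resize(p[...,::-1],(800,600)))
print(s["tool_pos"],s["tcp_rot"],s["joint_pos"])
E
```

```text
[506.24672366  89.75830864 157.90877906] [ 3.14142014e+00 -4.99727754e-04  1.93852161e-02] [ 5.58086913e-01  1.57252869e-01 -4.42949976e-01  4.90231041e-04
 -9.70253088e-01  1.03181763e+00]
```

View pics/w3.png

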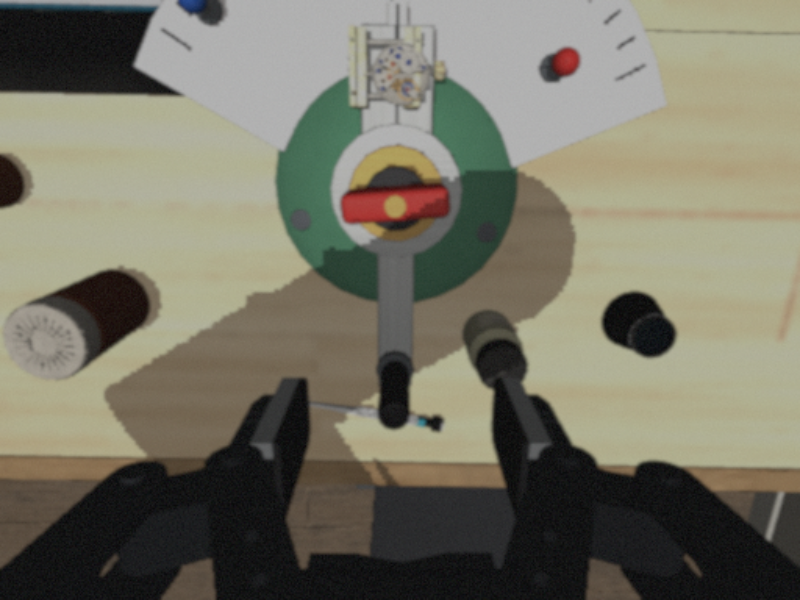

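Handle top at (394,415); the knob bar is now crosswise (loosened ~1.6 rad), red ball at (566,61); the pale vial cap is near the right finger, so the fingers need narrowing.

```bash
python3 - <<'E'
from h import *
z=np.load("w3.npz");K,W=z["K"],z["W"]
f=lambda u,v,h:ray(u*.64,v*.64,h,K,W)
for nm,u,v,h in(("handle",394,414,85),("dot",395,206,85.5),("red",566,61,35),("pale",500,362,54),("slitnear",398,122,27),("slitfar",396,5,25)):
    print(nm,f(u,v,h).round(1))
E
```

```text
handle [458.   90.4  85. ]
dot [555.9  91.5  85.5]
red [619.1  11.9  35. ]
pale [471.7  35.3  54. ]
slitnear [590.5  91.   27. ]
slitfar [643.3  92.9  25. ]
```

Request:
{"fn": "play_rows", "kwargs": {"moves": [[[-0.16,-0.005,0,0,0.2],[-0.16,-0.005,0,0,0.2],[0,0,0.1,0,0.2],[0,0,0.18,0,0.2],[0,0,0.18,0,0.2],[0,0,0.14,0,0.2],[0,0,0.08,0,0.2],[0,0,0,0,0.4],[0,0,0,0,0.6],[0,0,0,0,1]]]}}

```text
time_s: 14.25
tool_pos: [458.2, 90.8, 55.9]
tcp_rot: [3.142, -0.0, 0.014]
force: [2.7, -1.3, -10.4]
grip_width: 14.2
grip_force: 58.5
```

Request:
{"fn": "play_rows", "kwargs": {"newtons": 40, "moves": [[[0,0,0,0,1],[0,0,0,0,1],[0,0,0,0,1],[0,0,0,0,1]]]}}

```text
time_s: 14.58
tool_pos: [458.2, 90.8, 55.9]
tcp_rot: [-3.141, -0.0, 0.016]
force: [0.9, -1.3, -5.1]
grip_width: 13.9
grip_force: 58.8
```

Request:
{"fn": "play_rows", "kwargs": {"moves": [[[0.0008,-0.0333,0,0.0637,1],[0.0008,-0.0333,0,0.0637,1],[0.0008,-0.0333,0,0.0637,1],[0.0008,-0.0333,0,0.0637,1],[0.0008,-0.0333,0,0.0637,1],[0.0008,-0.0333,0,0.0637,1],[0.0008,-0.0333,0,0.0637,1],[0.0008,-0.0333,0,0.0637,1],[0,0,0,0,1],[0,0,0,0,1]]]}}

```text
time_s: 15.42
tool_pos: [465.5, 130.1, 55.8]
tcp_rot: [-3.141, -0.0, -0.383]
force: [-1.3, -0.2, -1.7]
grip_width: 14.0
grip_force: 59.3
```

Request:
{"fn": "play_rows", "kwargs": {"moves": [[[0.0008,-0.0333,0,0.0637,1],[0.0008,-0.0333,0,0.0637,1],[0.0008,-0.0333,0,0.0637,1],[0.0008,-0.0333,0,0.0637,1],[0.0008,-0.0333,0,0.0637,1],[0.0008,-0.0333,0,0.0637,1],[0.0008,-0.0333,0,0.0637,1],[0.0008,-0.0333,0,0.0637,1],[0.0008,-0.0333,0,0.0637,1],[0.0008,-0.0333,0,0.0637,1]]]}}

```text
time_s: 16.25
tool_pos: [494.4, 169.2, 55.8]
tcp_rot: [3.141, -0.0, -0.885]
force: [-1.9, -2.2, 0.1]
grip_width: 14.3
grip_force: 59.6
```

Request:
{"fn": "play_rows", "kwargs": {"moves": [[[0,0,0,0,1],[0,0,0,0,1],[0,0,0,0,1]]]}}

```text
time_s: 16.5
tool_pos: [494.8, 169.6, 55.8]
tcp_rot: [-3.141, -0.0, -0.882]
force: [1.7, -2.4, -0.3]
grip_width: 14.4
grip_force: 59.5
```

```bash
python3 - <<'E'
from h import *
s=manip.get_state();p,d,K,W=cam("wrist");np.savez("w4.npz",p=p,d=d,K=K,W=W);cv2.imwrite("pics/w4.png",cv2.resize(p[...,::-1],(800,600)))
t=s["tool_pos"];print(t,s["tcp_rot"],np.arctan2(91.8-t[1],555.6-t[0]))
E
```

```text
[494.77372855 169.57634838  55.82011418] [-3.14097581e+00 -1.92196070e-04 -8.82407400e-01] -0.9070865435347729
```

View pics/w4.png

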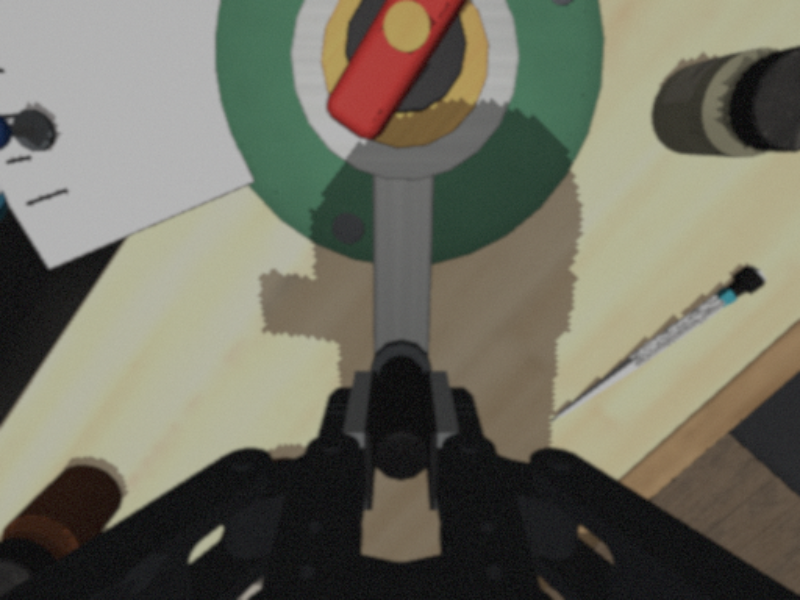

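Request:
{"fn": "play_rows", "kwargs": {"moves": [[[0,0,0,0,0.5],[0,0,0,0,0.2],[0,0,0,0,0.1],[0,0,-0.1,0,0],[0,0,-0.2,0,0],[0,0,-0.2,0,-0.2],[0,0,-0.2,0,-0.2],[0,0,-0.2,0,-0.2],[0.2,0.005,0,0,-0.2],[0.2,0.005,0,0,-0.2]]]}}

```text
time_s: 17.38
tool_pos: [532.9, 123.7, 193.5]
tcp_rot: [-3.136, -0.001, -0.881]
force: [-0.1, 0.6, -0.9]
grip_width: 51.2
grip_force: 0.0
```

Request:
{"fn": "play_rows", "kwargs": {"moves": [[[0.2,0.005,0,0,-0.2],[0.06,0.002,0,0.15,-0.2],[0,0,0,0.15,-0.2],[0,0,0,0.15,-0.2],[0,0,0,0.15,-0.2],[0,0,0,0.15,-0.2],[0,0,0,0,-0.2],[0,0,0,0,-0.2]]]}}

```text
time_s: 18.05
tool_pos: [555.5, 91.7, 190.6]
tcp_rot: [-3.141, 0.0, -1.47]
force: [0.6, 1.1, 0.3]
grip_width: 51.5
grip_force: 0.0
```

```bash
python3 - <<'E'
from h import *
s=manip.get_state();p,d,K,W=cam("wrist");np.savez("w5.npz",p=p,d=d,K=K,W=W);cv2.imwrite("pics/w5.png",cv2.resize(p[...,::-1],(800,600)))
print(s["tool_pos"],s["tcp_rot"],s["joint_pos"])
E
```

```text
[555.47035775  91.68823085 190.58034821] [-3.14130315e+00  1.27450517e-04 -1.46959361e+00] [ 5.11231254e-01  2.06200890e-01 -2.97522488e-01 -1.68943503e-06
 -1.06675663e+00 -4.10027744e-01]
```

View pics/w5.png

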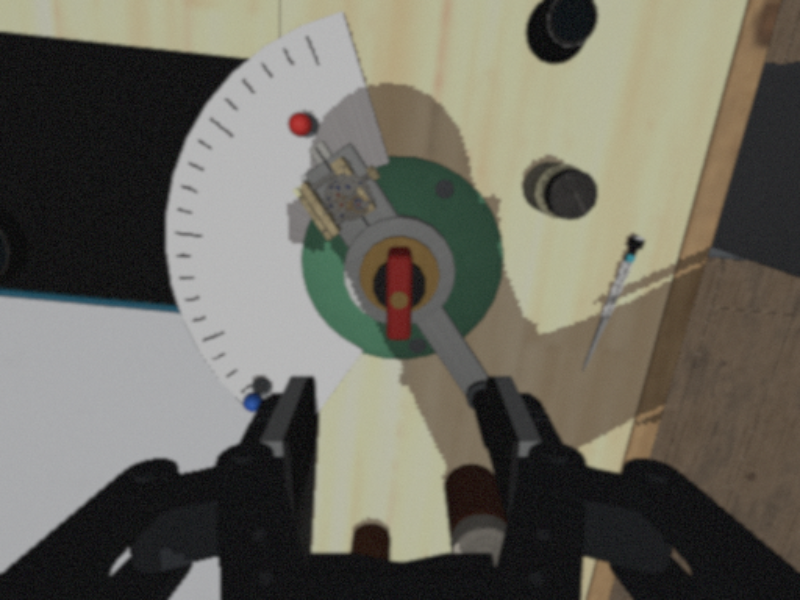

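Pointer tip at about (318,144), red ball at (301,124): nearly in line. Checking numerically with a magnified crop.

```bash
python3 - <<'E'
from h import *
z=np.load("w5.npz");K,W=z["K"],z["W"];p=z["p"]
cv2.imwrite("pics/w5c.png",cv2.resize(p[60:220,170:330,::-1],(600,600),interpolation=cv2.INTER_CUBIC))
f=lambda u,v,h:ray(u*.64,v*.64,h,K,W)
A=np.array([555.7,91.7])
for nm,u,v,h in(("tip",318,144,25),("tipb",325,155,25),("red",301,124,35),("dot",399,300,85.5),("handlecollar",476,392,33)):
    q=f(u,v,h);e=q[:2]-A;print(nm,q.round(1),np.hypot(*e),np.arctan2(e[1],e[0]))
E
```

```text
tip [609.7  22.   25. ] 88.16142886077235 -0.9121992886701251
tipb [605.3  27.7  25. ] 81.00203523485384 -0.9117436872290546
red [618.   12.1  35. ] 101.07452539365963 -0.9065460622583944
dot [555.7  91.8  85.5] 0.13822704258547353 1.5530108248440586
handlecollar [497.9 166.   33. ] 94.14310622611052 2.2320706255381237
```

View pics/w5c.png

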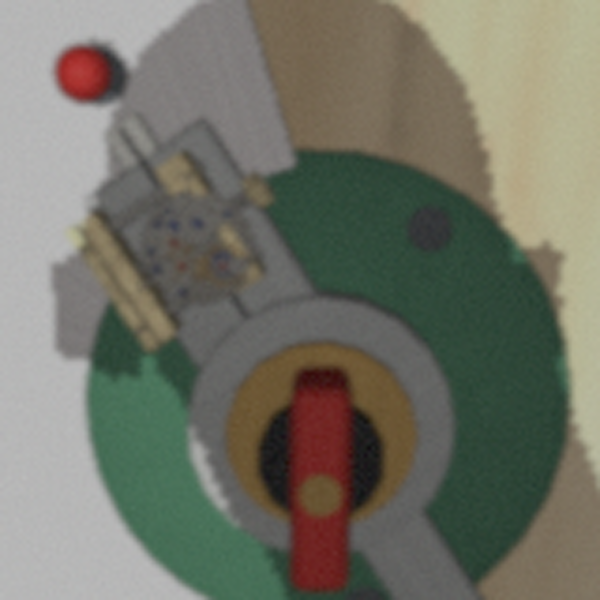

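Crop shows the pointer end at (127,120), in line with the ball at (85,72); error ≈0.006 rad. Tighten now.

Request:
{"fn": "play_rows", "kwargs": {"moves": [[[0,0,0.15,0,-0.2],[0,0,0.2,0,-0.2],[0,0,0.2,0,-0.2],[0,0,0.15,0,-0.2],[0,0,0.12,0,-0.2],[0,0,0,0,0.2],[0,0,0,0,0.5],[0,0,0,0,0.7]]]}}

```text
time_s: 18.77
tool_pos: [556.2, 91.9, 68.6]
tcp_rot: [-3.14, 0.0, -1.472]
force: [-0.0, 0.2, 0.0]
grip_width: 15.5
grip_force: 0.0
```

Request:
{"fn": "play_rows", "kwargs": {"newtons": 60, "moves": [[[0,0,0,0,1],[0,0,0,0,1],[0,0,0,0,1],[0,0,0,0,1],[0,0,0,0,1]]]}}

```text
time_s: 19.18
tool_pos: [556.4, 91.9, 68.9]
tcp_rot: [-3.139, 0.001, -1.473]
force: [-0.9, 0.7, 7.1]
grip_width: 11.7
grip_force: 62.5
```

Request:
{"fn": "play_rows", "kwargs": {"moves": [[[0,0,0.001,0.08,1],[0,0,0.001,0.12,1],[0,0,0.001,0.12,1],[0,0,0.001,0.12,1],[0,0,0.001,0.12,1],[0,0,0.001,0.12,1],[0,0,0.001,0.12,1],[0,0,0.001,0.12,1],[0,0,0.001,0.12,1],[0,0,0.001,0.12,1]]]}}

```text
time_s: 20.02
tool_pos: [555.7, 92.2, 67.8]
tcp_rot: [-3.141, 0.002, -2.388]
force: [-5.5, 2.0, 13.2]
grip_width: 11.2
grip_force: 63.4
```

Request:
{"fn": "play_rows", "kwargs": {"moves": [[[0,0,0.001,0.12,1],[0,0,0.001,0.12,1],[0,0,0.001,0.12,1],[0,0,0.001,0.12,1],[0,0,0.001,0.12,1],[0,0,0.001,0.12,1],[0,0,0.001,0.1,1],[0,0,0,0.06,1],[0,0,0,0,1],[0,0,0,0,1]]]}}

```text
time_s: 20.85
tool_pos: [555.5, 92.8, 66.9]
tcp_rot: [3.14, 0.002, -3.076]
force: [-8.1, 6.2, 14.9]
grip_width: 11.2
grip_force: 63.7
```

```bash
python3 -c "
from h import *
s=manip.get_state();print(s['tcp_rot'],s['moment'],s['force'])"
```

```text
[ 3.13995640e+00  1.70152083e-03 -3.07550380e+00] [ 2.17102156  2.97275994 -0.14548168] [-8.07989373  6.22435529 14.91604028]
```

Request:
{"fn": "play_rows", "kwargs": {"moves": [[[0,0,0,0.06,1],[0,0,0,0.06,1],[0,0,0,0,1],[0,0,0,0,0.5],[0,0,0,0,0],[0,0,0,0,-0.2],[0,0,-0.1,0,-0.2],[0,0,-0.2,0,-0.2],[0,0,-0.2,0,-0.2],[0,0,-0.2,0,-0.2]]]}}

```text
time_s: 21.68
tool_pos: [555.0, 91.1, 170.7]
tcp_rot: [-3.141, -0.001, 3.113]
force: [0.9, 0.4, -0.3]
grip_width: 51.2
grip_force: 0.0
```

Request:
{"fn": "play_rows", "kwargs": {"moves": [[[0,0,-0.1,0,-0.2],[0,0,0,0,-0.2],[0,0,0,0,-0.2]]]}}

```text
time_s: 21.93
tool_pos: [555.7, 91.6, 185.7]
tcp_rot: [3.141, 0.001, 3.113]
force: [-1.2, -0.2, -0.5]
grip_width: 51.0
grip_force: 0.0
```

```bash
python3 - <<'E'
from h import *
s=manip.get_state();p,d,K,W=cam("wrist");np.savez("w6.npz",p=p,d=d,K=K,W=W);cv2.imwrite("pics/w6.png",cv2.resize(p[...,::-1],(800,600)))
print(s["tool_pos"],s["tcp_rot"],s["force"],s["time_s"])
E
```

```text
[555.67524092  91.57608795 185.68341004] [3.14055261e+00 1.48402143e-03 3.11278062e+00] [-1.18193384 -0.19854293 -0.48050229] 21.9333
```

View pics/w6.png

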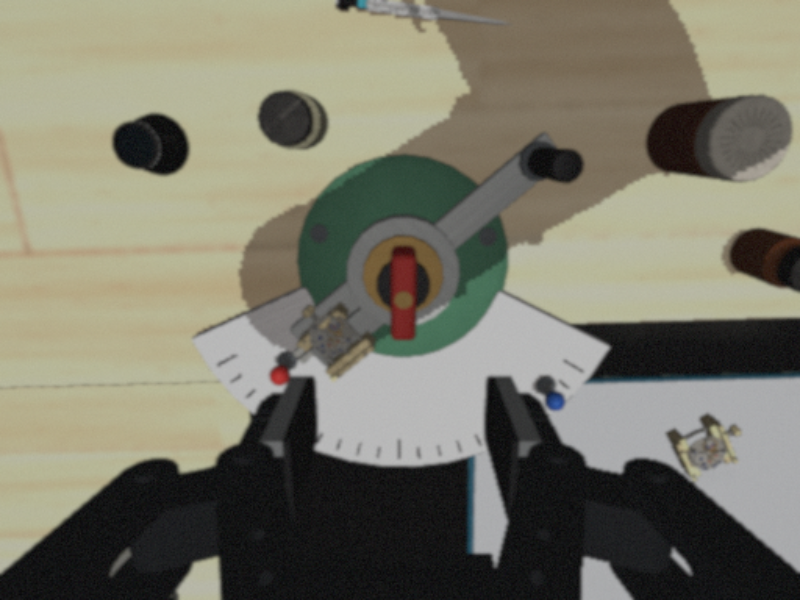

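Bar (404,250)–(403,338) followed the tool past its starting angle; pointer heads at the red ball (280,375). Quick check of head angle via the handle top (567,165), and hand in.

```bash
python3 - <<'E'
from h import *
from station import hand_in
z=np.load("w6.npz");K,W=z["K"],z["W"]
f=lambda u,v,h:ray(u*.64,v*.64,h,K,W)[:2]
A=f(403,300,84);q=A-f(567,165,85);r=f(280,375,35)-A;t=f(289,364,25)-A
print(A,*[np.arctan2(e[1],e[0]).round(3) for e in(q,r,t)])
if abs(np.arctan2(q[1],q[0])-np.arctan2(r[1],r[0]))<.03: print(hand_in())
E
```

```text
[556.03238217  91.68162363] -0.884 -0.897 -0.895
the job is handed in; nothing more can be done
None
```

I moved the brown vial to clear bench and left it standing. The pointer aims at the red pin (last look within about 0.013 rad, roughly 1.5 mm), the knob is screwed down slightly past its starting tight position, and I handed the job in at about 22 s; no verdict came back.

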